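# Tap the last wedge home in a footstool

### The arm

A 6-joint arm with a two-finger parallel gripper is mounted at the origin on the work surface. World frame = base frame: x ahead of the robot, y to its left, z up, the work surface at z = 0. Lengths are in m, angles in rad, forces in N, time in s.
With the tool pointing down it reaches from about 0.375 to 0.9 m from the base axis. Payload 3.1 kg.
Tool frame: the origin (TCP) lies at the very end of the fingers, on their centre line; the grasp point (between the pads) lies arm.pinch_z behind it (arm.pinch_z is the distance from the TCP to the grasp point, in m); z points along the fingers, y is the direction in which the jaws open and shut (so a half turn about z gives the same grasp; the last joint's range is limited). The gripper opens to 85 mm and grips with 20 to 120 N. Pads are 22 mm wide; open, the fingers measure 114 mm over their backs; the gripper's body (76 mm by 85 mm) begins 54 mm behind the grasp point. The pads swing forward as they close: fully open they stand 13 mm farther back than shut.
Start: joints at [1.169, 0.527, 1.433, -0, 1.181, -0.178], TCP at [0.138, 0.61, 0.231] pointing down, gripper open.
Joint ranges: [-3.08, 3.08], [-0.75, 2.2], [0.22, 2.44], [-1.43, 4.57], [0, 2.65], [-2.85, 2.85]. Speed limits (rad/s): [2.79, 2.79, 3.14, 3.14, 3.14, 3.14].

### API

Orientations are given as a rotation vector (axis times angle).
In Python, from station import arm gives the robot as it stands.
- The arm moves only by the shell command python3 -m inch 'ROWS' [OPENING] [FORCE]. ROWS is a JSON object of lists of equal length, an entry for each row: "offset": the shift along the tool's x, y, z in mm, a list of three; "yaw": the turn about the tool's z in degrees. In form: {"offset": [[dx, dy, dz], ...], "yaw": [yaw, ...]}. A call has 1 to 12 rows; each row is the pose to reach, as a shift and turn from the pose measured when the call began, along the tool's axes at that moment; what a row does not reach only later rows make up. A row lasts 1/10 s, in which the tool goes at most 50 mm and 8.59 degrees, less where a joint would pass 70% of its speed; a pose out of reach is approached as far as the arm can. A call with a gripper value outside its range is refused whole. OPENING is the finger opening in mm, from 0 to 85.4, set as the call begins (- or left out, the last holds). The fingers move at their own pace and stop on an object; FORCE is the grip in N (left out, the last holds). Time passes only in rows, so rows that repeat a pose let the fingers close. It gives the time, the measured TCP pose, the force and the opening at its end, in the units of the state.
- arm.sense(): the state, without advancing time (a new reading comes with each control period).
- arm.camera(name): name is "side" or "top"; returns (picture, depth): 400x640x3 uint8, red, green, blue; 400x640 float32, m along the optical axis (not along the pixel's ray), 0 where there is no reading.
- arm.get_calibration(name): a dict with "fx", "fy", "cx", "cy" (pixels), "rvec" (rotation vector, rad) and "tvec" (3), from world to camera coordinates, as OpenCV has them. Camera axes: x right, y down, z forward; pixel columns grow to the right and rows downward; lengths in m; the calibration is good to about 2 mm. A picture is of the moment at which its call begins. get_calibration takes no time and is no camera call.
- arm.hand_in(): hands the job in, once; it reports no verdict.
The state is a dict: "t": time; "joint_positions": joint angles; "joint_velocities": joint speeds; "joint_torque": joint torques, N m; "eef_pos": TCP position; "ee_rot": TCP orientation; "force": force on the tool from outside, world axes, zero at the start; "wrist_torque": the same for the moment, N m; "grip_width": finger opening in m.
Only numpy, scipy, OpenCV 4.12 (cv2) and the standard library are available. Lean on these libraries where they do the work, as an engineer would, in place of code of your own. Each camera call takes 0.05 s, during which the arm holds its last target. There are 200 camera calls.

### The job

One wedge still stands tall out of the footstool's seat: take the wooden-headed mallet by its handle and tap the wedge down with the mallet's flat underside until it goes no further. Use at least two taps, the first driving it only part of the way, and lift the mallet clear between them. Then stand the mallet upright on the bench and let go; keep the gripper off the wedge and leave the steel-headed mallet where it is.

Things in the scene. Friction and masses are not known exactly. Their poses are not given: they have to be found in the camera images.
- wedge_top (a point): Centre of the top face (26 x 10 mm) of the pale maple wedge to drive. It stands upright in a dark leg end in a footstool's round seat (240 mm across, top 130 mm above the bench; the stool is fixed), 75 mm from the seat's middle; two wedges already home stand 130 mm from it. It is 26 to 34 mm proud of the seat at the start and 4 mm when home: this point is then 134 mm above the bench.
- wedge (a joint): How far the wedge has been driven down, in m: 0 is 34 mm proud of the seat, 0.030 is home against its stop. It resists with about 9 N, moves only while it is pushed or struck down and stays where it is left.
- wood_mallet_grip (a point): Middle of the handle of the wooden mallet, the one to use, which stands upright on its head. Head: pale beech cylinder 56 mm across, 55 mm high, underside flat. Handle: dark brown rod 26 mm across, 85 mm long, straight up from the head; 140 mm tall in all. This point is on the axis, 97 mm above the underside; z points up the handle. About 0.25 kg.
- steel_mallet_grip (a point): The same point on the other mallet, to be left alone: same shape and size, shiny steel head and red handle, about 0.7 kg, standing upright on the bench.
Things that resemble listed ones, but are neither listed nor needed, are in the scene too. Leave any green or turquoise look-alike of the part that bears wood_mallet_grip alone.

How it is judged:
On the way, in this order (a step that is already met when the one before it is completed fails the run):
1. the wooden mallet strikes the wedge (over 2 N) (contact force between wood_mallet and wedge above 2 N).
2. a first tap has driven the wedge at least 3 mm but left it at least 3 mm short of home, and the mallet has been lifted clear of it (by about 10 mm or more) (distance of wedge_top from where it was at the start of the episode above 0.003 m and value of joint wedge below 0.027 m and distance between wood_mallet_grip and wedge_top above 0.107 m), for 0.1 s.
At the end, for the whole second after the job is handed in: The wedge is home (within 2 mm of its stop), and the wooden mallet stands upright (within about 8 degrees) on the bench, at rest and released (value of joint wedge above 0.028 m and angle between wood_mallet_grip's own z axis and vertical below 0.15 rad and height (world z) of wood_mallet_grip between 0.085 and 0.105 m and linear speed of wood_mallet below 0.02 m/s and contact force between the fingers and wood_mallet below 0.1 N); the robot touches nothing.
It fails at once if the gripper or arm touches the wedge (contact force between any of the fingers, the arm and wedge above 0.5 N).
It fails at once if the steel mallet is moved by more than 20 mm (distance of steel_mallet_grip from where it was at the start of the episode above 0.02 m).
It also fails if it takes over 51 s, if anything falls off the work surface, if the arm or the gripper's body presses on something with over 40 N, if the wrist force passes 120 N, or if a joint passes its speed limit or range.

## Working session

There is one attempt and no reset: what is moved stays moved. The work goes in short steps, Python scripts to look and compute and a shell command to move; the robot and the scene stay as the last step left them, time stands still between calls to the robot, and variables do not carry over. Pictures are saved under pics/ and viewed, about 8 in all and at most 12, crops included, and the job is handed in when it is done.

```bash
mkdir -p pics; cat > h.py <<'E'
import numpy as np, cv2
from station import arm
def cal(n):
    c=arm.get_calibration(n); K=np.array([[c['fx'],0,c['cx']],[0,c['fy'],c['cy']],[0,0,1]]); R=cv2.Rodrigues(np.array(c['rvec'],float))[0]; return K,R,np.array(c['tvec'],float)
def ray(n,u,v):
    K,R,t=cal(n); d=R.T@np.linalg.inv(K)@np.array([u,v,1.]); return -R.T@t,d
def onplane(n,u,v,z):
    o,d=ray(n,u,v); return o+d*(z-o[2])/d[2]
def cloud(n,dep):
    K,R,t=cal(n); v,u=np.mgrid[:400,:640]; p=np.stack([(u-K[0,2])/K[0,0]*dep,(v-K[1,2])/K[1,1]*dep,dep],-1); return (p-t)@R
def shot(n,tag):
    im,d=arm.camera(n); cv2.imwrite(f'pics/{tag}.png',im[...,::-1]); np.savez(f'pics/{tag}.npz',im=im,d=d); return im,d
E
python3 - <<'E'
from h import *
print(arm.sense(),arm.pinch_z)
for n in('top','side'):
    shot(n,n+'0'); K,R,t=cal(n); print(n,-R.T@t,R[2],K[0,0])
E
```

```text
{'t': 0.0, 'joint_positions': array([ 1.16949814e+00,  5.28498206e-01,  1.43389784e+00, -4.63146628e-07,
        1.18137732e+00, -1.78496788e-01]), 'joint_velocities': array([-0.00111368,  0.00082265, -0.00190256, -0.00019477,  0.00025063,
        0.00016416]), 'joint_torque': array([-1.52527740e-03, -4.42349482e+01, -1.78023756e+01, -2.98638233e-04,
        8.57886480e-03, -4.57898636e-05]), 'eef_pos': array([0.13778985, 0.60889556, 0.23031534]), 'ee_rot': array([-0.34918247, -3.12149827,  0.00328206]), 'force': array([-0.43129765,  0.06755336, -0.85622188]), 'wrist_torque': array([-0.00223428, -0.04805417, -0.02583647]), 'grip_width': 0.08523553002964908} 0.0187
top [ 0.49756849 -0.08522854  1.05229964] [ 0.04407451 -0.00222616 -0.99902577] 396.01864578719864
side [-0.14212213 -0.72551204  0.91508225] [ 0.5574435   0.51732535 -0.64933137] 452.9803758632932
```

View pics/top0.png

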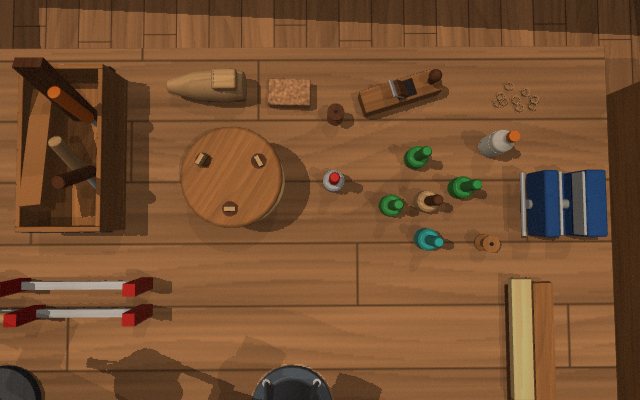

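View pics/side0.png

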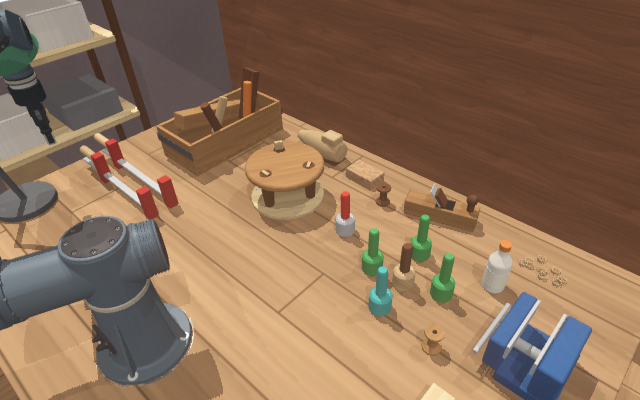

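```bash
python3 - <<'E'
from h import *
T=np.load('pics/top0.npz');S=np.load('pics/side0.npz')
P=cloud('top',T['d']);Q=cloud('side',S['d'])
for u,v in [(203,160),(258,160),(230,208)]:
    w=P[v-14:v+15,u-14:u+15].reshape(-1,3); m=w[:,2]>np.median(w[:,2])+.003
    print('wedge',u,v,np.median(w[:,2]).round(4),w[:,2].max().round(4),m.sum())
# tall points in side / top
for n,X in (('top',P),('side',Q)):
    m=(X[...,2]>.146)&(X[...,2]<.17)&(np.hypot(X[...,0]-.5,X[...,1]-.13)<.14)
    print(n,m.sum(),X[m].mean(0) if m.any() else '', X[m].min(0) if m.any() else '',X[m].max(0) if m.any() else '')
print('pt 230,180',P[180,230],P[202,428])
# mallets: handle-height points
for n,X,(u0,u1,v0,v1) in (('top',P,(320,500,120,270)),('side',Q,(320,520,180,330))):
    m=np.zeros((400,640),np.uint8); m[v0:v1,u0:u1]=((X[...,2]>.13)&(X[...,2]<.155))[v0:v1,u0:u1]
    k,l,st,c=cv2.connectedComponentsWithStats(m)
    for i in range(1,k):
        if st[i,4]>8: print(n,c[i].round(),X[l==i].mean(0).round(4),st[i,4],(S if n=='side' else T)['im'][l==i].mean(0).round())
a=cv2.resize(T['im'][110:235,175:290],None,fx=4,fy=4,interpolation=2)
b=cv2.resize(S['im'][120:220,235:335],None,fx=4,fy=4,interpolation=2)
b=cv2.copyMakeBorder(b,0,100,0,0,0); a=cv2.copyMakeBorder(a,0,0,0,0,0)
cv2.putText
cv2.imwrite('pics/c1.png',np.hstack([a[:500,:400],b])[...,::-1])
E
```

```text
wedge 203 160 0.1315 1.0523 118
wedge 258 160 0.1314 1.0523 52
wedge 230 208 0.1313 1.0523 61
top 30 [0.61772767 0.19730225 0.15685442] [0.61128748 0.19142272 0.14753412] [0.62414263 0.20554923 0.16288864]
side 26 [0.61764683 0.19651069 0.15337928] [0.61063948 0.18795188 0.14636747] [0.62569585 0.20464624 0.16138187]
pt 230,180 [0.57769839 0.13265537 0.13234943] [ 0.52463717 -0.33686609  0.09755691]
top [426. 151.] [ 0.6417 -0.3232  0.1386] 96 [ 47. 103.  46.]
top [334. 177.] [ 0.5823 -0.1097  0.1389] 94 [155.  40.  32.]
top [476. 184.] [ 0.5639 -0.4376  0.1384] 98 [ 44. 103.  46.]
top [437. 200.] [ 0.5289 -0.347   0.1383] 98 [72. 42. 24.]
top [398. 204.] [ 0.5191 -0.2565  0.1384] 95 [ 49. 106.  48.]
top [438. 242.] [ 0.4319 -0.3469  0.1383] 99 [ 43. 114. 102.]
side [345. 195.] [ 0.5794 -0.1133  0.1375] 60 [202.  80.  66.]
side [425. 218.] [ 0.6385 -0.3274  0.1379] 69 [ 90. 154.  88.]
side [374. 232.] [ 0.5155 -0.2605  0.1374] 78 [101. 158.  93.]
side [505. 246.] [ 0.6703 -0.5254  0.1457] 132 [202. 132.  75.]
side [407. 248.] [ 0.5253 -0.3518  0.1374] 85 [122.  85.  60.]
side [448. 258.] [ 0.5607 -0.4421  0.1375] 87 [ 96. 158.  93.]
side [382. 271.] [ 0.4283 -0.3515  0.1377] 94 [ 93. 170. 159.]
```

View pics/c1.png

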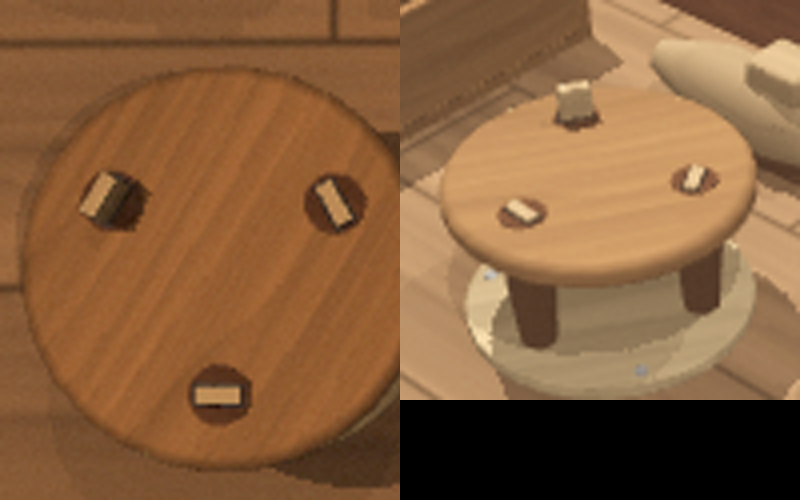

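The tall wedge is at top-view (200,158) and side-view (279,145). The wooden mallet is at top-view (437,200), with green mallets on either side and a turquoise one nearby.

```bash
cat >> h.py <<'E'
def off(*ps,jaw=None):
    s=arm.sense(); R=cv2.Rodrigues(s['ee_rot'])[0]; p=s['eef_pos']
    print('t',s['t'],'tcp',p.round(4),'z',R[:,2].round(3),'jaw',np.degrees(np.arctan2(R[1,1],R[0,1])).round(1),'F',s['force'].round(1),'w',s['grip_width'])
    for q in ps: print(q,'->',(R.T@(np.array(q)-p)*1000).round(1))
    if jaw is not None:
        d=R.T@np.array([np.cos(np.radians(jaw)),np.sin(np.radians(jaw)),0]); a=np.degrees(np.arctan2(-d[0],d[1])); print('yaw',a.round(1),'or',((a+90)%180-90).round(1))
E
python3 - <<'E'
from h import *
print(onplane('top',199.5,158.5,.162), onplane('side',235+175/4-0.5,120+85/4-.5,.162))
off((.42,.2,.26),(.5285,-.348,.25),(.5285,-.348,.081),jaw=52)
E
```

```text
[0.62422272 0.19469539 0.162     ] [0.62378926 0.19279626 0.162     ]
t 0.1 tcp [0.1378 0.609  0.2304] z [-0.001 -0.002 -1.   ] jaw 77.2 F [-0.7  0.1 -0.2] w 0.08540521774191058
(0.42, 0.2, 0.26) -> [-365.6 -336.6  -29.1]
(0.5285, -0.348, 0.25) -> [-592.5 -847.   -18.2]
(0.5285, -0.348, 0.081) -> [-592.5 -846.7  150.8]
yaw 25.2 or 25.2
```

```bash
python3 -m inch '{"offset":[[-365,-337,-30],[-365,-337,-30],[-365,-337,-30],[-365,-337,-30],[-365,-337,-30],[-365,-337,-30],[-365,-337,-30],[-365,-337,-30],[-365,-337,-30],[-365,-337,-30],[-415,-450,-30],[-460,-550,-25]],"yaw":[8,16,25,25,25,25,25,25,25,25,25,25]}' 85
python3 - <<'E'
from h import *
off((.5285,-.348,.18),(.5285,-.348,.081),jaw=52)
T=np.load('pics/top0.npz')
a=onplane('top',258.4,160.4,.134);b=onplane('top',229.1,208.6,.134);w=onplane('top',199.1,158.1,.162)
print(a,b,w,np.linalg.norm((a-b)[:2]),np.linalg.norm((a-w)[:2]),np.linalg.norm((b-w)[:2]))
# third vertex of equilateral
m=(a+b)/2;d=(b-a)[:2];n=np.array([d[1],-d[0]])/np.linalg.norm(d);print(m[:2]+n*.1126,m[:2]-n*.1126)
E
```

```text
t: 1.3
eef_pos: [0.4394, 0.0997, 0.2598]
ee_rot: [1.016, 2.972, -0.003]
force: [1.0, 0.4, -0.3]
grip_width: 0.0852
t 1.3 tcp [0.4394 0.0997 0.2598] z [-0.    -0.002 -1.   ] jaw 52.2 F [ 1.   0.4 -0.3] w 0.08519077206366199
(0.5285, -0.348, 0.18) -> [-344.5 -299.3   80.5]
(0.5285, -0.348, 0.081) -> [-344.4 -299.1  179.5]
yaw 0.2 or 0.2
[0.6229508  0.06633405 0.134     ] [0.5111165  0.13405799 0.134     ] [0.62513622 0.19560529 0.162     ] 0.13074189731991287 0.12928971302164133 0.12957070068345952
[0.62536014 0.19651207] [0.50870716 0.00387998]
```

```bash
python3 -m inch '{"offset":[[-344,-299,60],[-344,-299,60],[-344,-299,60],[-344,-299,60],[-344,-299,60],[-344,-299,60],[-344,-299,60],[-344,-299,60],[-344,-299,60],[-344,-299,60],[-344,-299,80],[-344,-299,80]],"yaw":[0,0,0,0,0,0,0,0,0,0,0,0]}'
python3 - <<'E'
from h import *
off((.5285,-.348,.081))
im,d=shot('side','s1'); im2,_=shot('top','t1')
a=np.hstack([im[130:330,300:500],im2[110:310,350:550]]); cv2.imwrite('pics/c2.png',cv2.resize(a,None,fx=2,fy=2)[...,::-1])
E
```

```text
t: 2.5
eef_pos: [0.5263, -0.3461, 0.1775]
ee_rot: [-1.016, -2.966, -0.002]
force: [-0.2, 0.3, -0.4]
grip_width: 0.0848
t 2.5 tcp [ 0.5263 -0.3461  0.1775] z [-0.005  0.003 -1.   ] jaw 52.2 F [-0.2  0.3 -0.4] w 0.08483038351950369
(0.5285, -0.348, 0.081) -> [-3.5 -0.1 96.5]
```

View pics/c2.png

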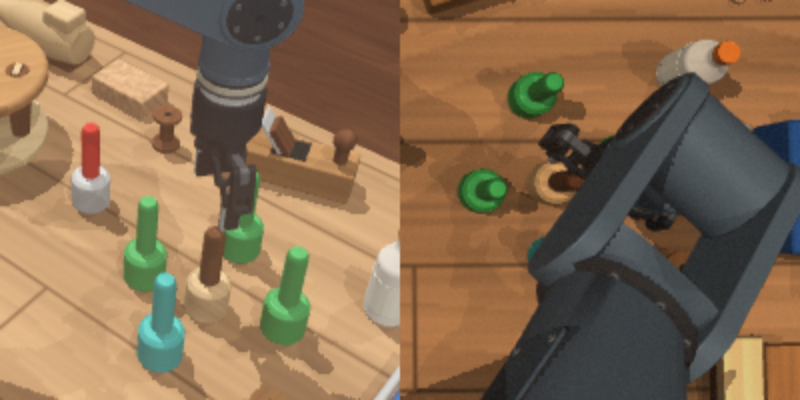

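```bash
python3 - <<'E'
from h import *
def pr(n,p):
    K,R,t=cal(n); q=K@(R@np.array(p)+t); return (q[:2]/q[2]).round(1)
for n in('side','top'):
    o=np.array((300,130) if n=='side' else (350,110))
    for nm,p in (('tcp',(.5263,-.3461,.1775)),('f+',(.555,-.3075,.19)),('f-',(.4977,-.3847,.19)),('mtop',(.5285,-.348,.14)),('mhead',(.5285,-.348,.055)),('mbase',(.5285,-.348,0))): 
        print(n,nm,pr(n,p),(pr(n,p)-o)*2)
# handle by colour in side0: left/right edges at a few rows -> axis
S=np.load('pics/side0.npz')['im'];h=cv2.cvtColor(S,cv2.COLOR_RGB2HSV)
for v in (245,255,262,275,285): print(v,[tuple(int(c) for c in S[v,u]) for u in range(390,420,3)])
E
```

```text
side tcp [406.7 234.1] [213.4 208.2]
side f+ [400.6 216.4] [201.2 172.8]
side f- [414.4 244.8] [228.8 229.6]
side mtop [406.5 245.3] [213.  230.6]
side mhead [403.5 269.2] [207.  278.4]
side mbase [401.6 283.5] [203.2 307. ]
top tcp [441.7 200.1] [183.4 180.2]
top f+ [425.4 186.9] [150.8 153.8]
top f- [461.3 213. ] [222.6 206. ]
top mtop [437.6 199.7] [175.2 179.4]
top mhead [427.9 200.9] [155.8 181.8]
top mbase [422.5 201.6] [145.  183.2]
245 [(209, 165, 121), (212, 170, 123), (214, 172, 125), (211, 168, 121), (195, 152, 110), (148, 99, 71), (145, 100, 69), (133, 96, 64), (89, 160, 90), (107, 186, 115)]
255 [(180, 140, 101), (197, 156, 112), (199, 158, 114), (201, 160, 116), (85, 62, 43), (90, 65, 45), (96, 68, 48), (91, 64, 45), (71, 106, 60), (73, 111, 64)]
262 [(197, 156, 113), (186, 146, 105), (187, 147, 106), (153, 118, 84), (85, 60, 43), (92, 64, 45), (96, 67, 47), (194, 154, 111), (194, 153, 110), (134, 103, 73)]
275 [(176, 137, 99), (139, 113, 82), (205, 173, 128), (207, 175, 130), (237, 204, 157), (174, 145, 105), (183, 151, 110), (179, 148, 108), (171, 141, 104), (204, 162, 118)]
285 [(131, 101, 71), (136, 110, 80), (136, 111, 81), (141, 116, 84), (137, 112, 79), (145, 118, 84), (146, 119, 87), (150, 123, 89), (145, 111, 79), (200, 158, 115)]
```

The projected fingertips match the picture, so the gripper is over the mallet. I'll descend and grip.

```bash
python3 -m inch '{"offset":[[-3,0,20],[-3,0,45],[-3,0,70],[-3,0,85],[-3,0,95],[-3,0,95],[-3,0,95]],"yaw":[0,0,0,0,0,0,0]}'; python3 -m inch '{"offset":[[0,0,0],[0,0,0],[0,0,0],[0,0,0],[0,0,0],[0,0,0],[0,0,0],[0,0,0]],"yaw":[0,0,0,0,0,0,0,0]}' 0 80
python3 - <<'E'
from h import *
off((.5285,-.348,.081))
E
```

```text
t: 3.3
eef_pos: [0.5305, -0.3484, 0.0858]
ee_rot: [-1.015, -2.972, 0.002]
force: [-0.0, 0.4, 0.1]
grip_width: 0.085
t: 4.1
eef_pos: [0.5305, -0.349, 0.0864]
ee_rot: [1.015, 2.973, -0.003]
force: [-1.8, -2.6, 5.3]
grip_width: 0.0246
t 4.1 tcp [ 0.5305 -0.349   0.0864] z [-0.001 -0.002 -1.   ] jaw 52.3 F [-1.8 -2.6  5.3] w 0.024580288471885522
(0.5285, -0.348, 0.081) -> [ 2.3 -0.4  5.4]
```

```bash
python3 -m inch '{"offset":[[0,0,-20],[0,0,-55],[0,0,-95],[0,0,-135],[0,0,-175],[0,0,-200],[0,0,-210],[0,0,-210]],"yaw":[0,0,0,0,0,0,0,0]}'
python3 - <<'E'
from h import *
off((.62,.05,.295),(.6255,.1955,.285))
E
```

```text
t: 4.9
eef_pos: [0.531, -0.3483, 0.2966]
ee_rot: [1.014, 2.972, -0.003]
force: [-0.6, 0.2, -2.7]
grip_width: 0.0244
t 4.9 tcp [ 0.531  -0.3483  0.2966] z [ 0.    -0.002 -1.   ] jaw 52.3 F [-0.6  0.2 -2.7] w 0.024427479914008645
(0.62, 0.05, 0.295) -> [173.1 369.6   0.8]
(0.6255, 0.1955, 0.285) -> [257.8 488.1  10.4]
```

```bash
python3 -m inch '{"offset":[[15,28,0],[35,66,0],[58,110,0],[81,154,0],[104,198,0],[127,242,0],[150,286,0],[173,330,0],[196,374,0],[219,418,0],[240,456,0],[258,488,0]],"yaw":[0,0,0,0,0,0,0,0,0,0,0,0]}'; python3 -m inch '{"offset":[[0,0,0],[0,0,0]],"yaw":[0,0]}'
python3 - <<'E'
from h import *
off((.6255,.1955,.27),(.6255,.1955,.2484))
im,d=shot('side','s2'); im2,_=shot('top','t2')
a=np.hstack([im[70:230,200:360],im2[90:250,150:310]]); cv2.imwrite('pics/c3.png',cv2.resize(a,None,fx=2.5,fy=2.5)[...,::-1])
X=cloud('side',d); m=(X[...,2]>.15)&(X[...,2]<.172)&(np.hypot(X[...,0]-.62,X[...,1]-.195)<.03); print(m.sum(),X[m].max(0))
E
```

```text
t: 6.1
eef_pos: [0.6236, 0.1983, 0.2916]
ee_rot: [-1.011, -2.969, 0.006]
force: [0.1, -0.3, -2.0]
grip_width: 0.0244
t: 6.3
eef_pos: [0.6215, 0.1992, 0.2876]
ee_rot: [-1.005, -2.964, 0.012]
force: [-0.4, -0.1, -1.7]
grip_width: 0.0246
t 6.3 tcp [0.6215 0.1992 0.2876] z [-0.013 -0.004 -1.   ] jaw 52.5 F [-0.4 -0.1 -1.7] w 0.02461878603708953
(0.6255, 0.1955, 0.27) -> [-5.6 -0.3 17.6]
(0.6255, 0.1955, 0.2484) -> [-5.8 -0.1 39.2]
36 [0.63816721 0.20427167 0.16157544]
```

View pics/c3.png

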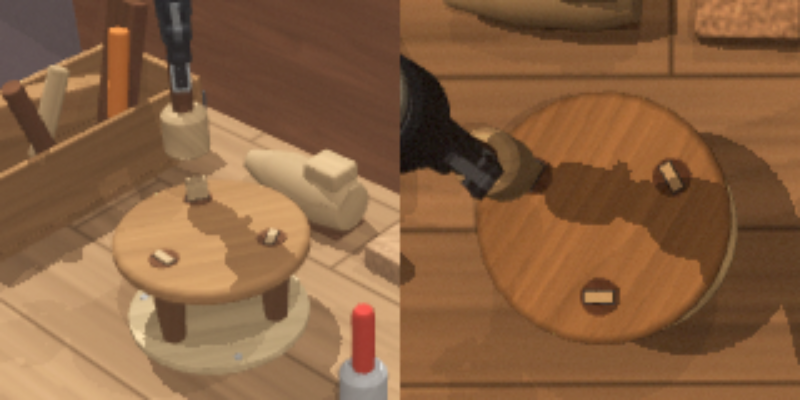

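```bash
python3 -m inch '{"offset":[[-5,0,5],[-5,0,10],[-5,0,10],[-5,0,10]],"yaw":[0,0,0,0]}'
python3 - <<'E'
from h import *
off((.6255,.1955,.2484))
from scipy.optimize import least_squares
im,d=shot('side','s3'); X=cloud('side',d)
for lo,hi in ((.198,.22),(.22,.24)):
    m=(X[...,2]>lo)&(X[...,2]<hi)&(np.hypot(X[...,0]-.6255,X[...,1]-.1955)<.05); p=X[m]
    r=least_squares(lambda c:np.hypot(p[:,0]-c[0],p[:,1]-c[1])-.028,[.64,.21],loss='soft_l1',f_scale=.002); print(lo,len(p),r.x,r.cost)
m=(X[...,2]>.175)&(np.hypot(X[...,0]-.6255,X[...,1]-.1955)<.04); print(np.percentile(X[m][:,2],[0,1,3]))
m=(X[...,2]>.14)&(X[...,2]<.17)&(np.hypot(X[...,0]-.6255,X[...,1]-.1955)<.04); print(X[m].mean(0),X[m].max(0),X[m].min(0))
E
```

```text
t: 6.8
eef_pos: [0.6264, 0.1935, 0.279]
ee_rot: [-1.012, -2.964, 0.011]
force: [0.8, 0.6, -2.6]
grip_width: 0.0248
t 6.8 tcp [0.6264 0.1935 0.279 ] z [-0.011 -0.003 -1.   ] jaw 52.3 F [ 0.8  0.6 -2.6] w 0.02483178182015992
(0.6255, 0.1955, 0.2484) -> [ 1.7  1.4 30.6]
0.198 123 [0.62533215 0.19347532] 0.0001697846338271455
0.22 113 [0.62592917 0.1940101 ] 0.0001472903543034965
[0.19446316 0.19973277 0.20695396]
[0.62268064 0.19432193 0.15208167] [0.63646904 0.20914793 0.16037312] [0.60990522 0.18493858 0.1408222 ]
```

```bash
python3 -m inch '{"offset":[[1,1,12],[1,1,24],[1,1,30],[1,1,34],[1,1,38],[1,1,41],[1,1,41]],"yaw":[0,0,0,0,0,0,0]}'; python3 -m inch '{"offset":[[0,0,-10],[0,0,-25],[0,0,-40],[0,0,-40],[0,0,-40],[0,0,-40]],"yaw":[0,0,0,0,0,0]}'
python3 - <<'E'
from h import *
off((.6255,.1955,.2484))
im,d=shot('side','s4'); X=cloud('side',d)
m=(X[...,2]>.175)&(np.hypot(X[...,0]-.6255,X[...,1]-.1955)<.04); print(np.percentile(X[m][:,2],[0,1,3]))
m=(X[...,2]>.135)&(X[...,2]<.17)&(np.hypot(X[...,0]-.6255,X[...,1]-.1955)<.03); print(m.sum(),X[m].mean(0),X[m].max(0),X[m].min(0))
a=np.hstack([im[70:230,200:360],np.load('pics/s3.npz')['im'][70:230,200:360]]); cv2.imwrite('pics/c4.png',cv2.resize(a,None,fx=2.5,fy=2.5,interpolation=2)[...,::-1])
E
```

```text
t: 7.55
eef_pos: [0.6252, 0.1949, 0.2394]
ee_rot: [-1.011, -2.965, 0.011]
force: [-3.2, -1.0, 3.9]
grip_width: 0.0242
t: 8.15
eef_pos: [0.6252, 0.195, 0.2785]
ee_rot: [-1.011, -2.963, 0.012]
force: [0.1, -0.1, -2.2]
grip_width: 0.0244
t 8.15 tcp [0.6252 0.195  0.2785] z [-0.013 -0.004 -1.   ] jaw 52.3 F [ 0.1 -0.1 -2.2] w 0.024372819985389347
(0.6255, 0.1955, 0.2484) -> [-0.2  0.9 30.1]
[0.1934277  0.19934683 0.20689222]
60 [0.62247903 0.19361103 0.14697071] [0.63543399 0.2085461  0.15500835] [0.61122771 0.18442146 0.13567833]
```

View pics/c4.png

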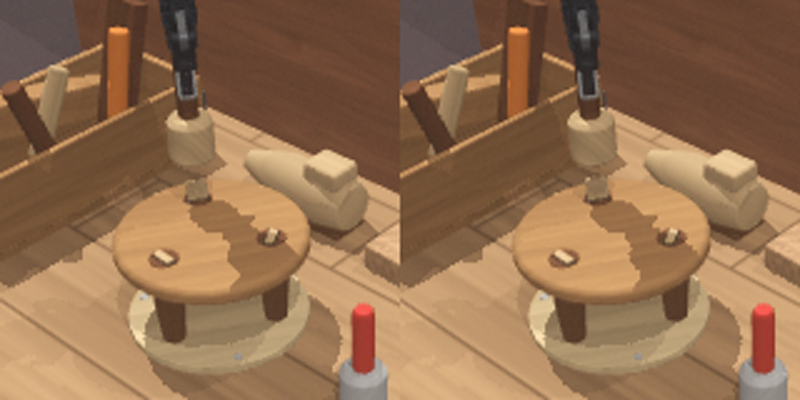

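```bash
python3 -m inch '{"offset":[[0,1,12],[0,1,20],[0,1,28],[0,1,34],[0,1,40],[0,1,45],[0,1,50],[0,1,53],[0,1,56],[0,1,57],[0,1,57],[0,1,57]],"yaw":[0,0,0,0,0,0,0,0,0,0,0,0]}'; python3 -m inch '{"offset":[[0,0,1],[0,0,2],[0,0,3],[0,0,3]],"yaw":[0,0,0,0]}'
```

```text
t: 9.4
eef_pos: [0.6251, 0.1955, 0.2231]
ee_rot: [-1.011, -2.964, 0.012]
force: [-3.0, -0.4, 5.7]
grip_width: 0.0242
t: 9.8
eef_pos: [0.6251, 0.1955, 0.2212]
ee_rot: [-1.011, -2.965, 0.012]
force: [-3.0, -0.5, 5.1]
grip_width: 0.0245
```

Not on the stop yet (about 6 N, friction only). I'll push on in small steps.

```bash
python3 -m inch '{"offset":[[0,0,1],[0,0,2],[0,0,3],[0,0,3]],"yaw":[0,0,0,0]}';python3 -m inch '{"offset":[[0,0,1],[0,0,2],[0,0,3],[0,0,3]],"yaw":[0,0,0,0]}'
```

```text
t: 10.2
eef_pos: [0.6252, 0.1955, 0.2202]
ee_rot: [-1.011, -2.966, 0.011]
force: [-3.4, -0.9, 9.2]
grip_width: 0.0238
t: 10.6
eef_pos: [0.6253, 0.1955, 0.2201]
ee_rot: [-1.011, -2.967, 0.011]
force: [-5.0, -0.9, 13.4]
grip_width: 0.0247
```

```bash
python3 -m inch '{"offset":[[0,0,3],[0,0,5],[0,0,5]],"yaw":[0,0,0]}';python3 -m inch '{"offset":[[0,0,-15],[0,0,-40],[0,0,-65],[0,0,-75],[0,0,-75],[0,0,-75]],"yaw":[0,0,0,0,0,0]}'
python3 - <<'E'
from h import *
off((.46,-.1,.28),(.46,-.1,.0864))
im,d=shot('side','s5'); X=cloud('side',d)
m=(X[...,2]>.131)&(X[...,2]<.17)&(np.hypot(X[...,0]-.6255,X[...,1]-.1955)<.03); print(m.sum(),X[m].max(0))
a=im[70:230,200:360]; cv2.imwrite('pics/c5.png',cv2.resize(a,None,fx=3,fy=3,interpolation=2)[...,::-1])
E
```

```text
t: 10.9
eef_pos: [0.6256, 0.1954, 0.22]
ee_rot: [-1.012, -2.97, 0.01]
force: [-7.8, -2.0, 20.4]
grip_width: 0.024
t: 11.5
eef_pos: [0.6254, 0.1957, 0.2934]
ee_rot: [-1.011, -2.968, 0.011]
force: [-0.1, 0.6, -4.1]
grip_width: 0.0246
t 11.5 tcp [0.6254 0.1957 0.2934] z [-0.008 -0.005 -1.   ] jaw 52.4 F [-0.1  0.6 -4.1] w 0.024589643437935637
(0.46, -0.1, 0.28) -> [ -49.6 -335.    16.2]
(0.46, -0.1, 0.0864) -> [ -50.2 -333.3  209.8]
87 [0.65324136 0.22378406 0.13779095]
```

View pics/c5.png

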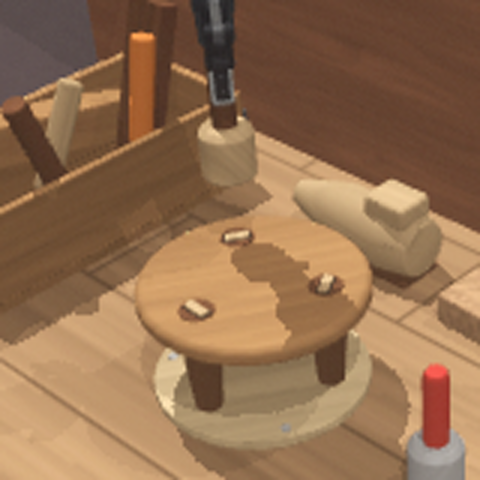

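The wedge now sits level with the other two, as in the side crop at (237,237). I'll carry the mallet to clear bench near (0.45,-0.1).

```bash
python3 -m inch '{"offset":[[-5,-25,0],[-11,-60,0],[-17,-100,0],[-24,-142,0],[-30,-185,0],[-36,-228,0],[-42,-270,0],[-47,-305,0],[-50,-325,0],[-50,-333,0],[-50,-333,0],[-50,-333,0]],"yaw":[0,0,0,0,0,0,0,0,0,0,0,0]}'
python3 - <<'E'
from h import *
off((.46,-.1,.0864))
E
```

```text
t: 12.75
eef_pos: [0.4616, -0.0979, 0.2955]
ee_rot: [-1.01, -2.966, 0.011]
force: [-1.2, -0.7, -3.9]
grip_width: 0.0244
t 12.75 tcp [ 0.4616 -0.0979  0.2955] z [-0.01  -0.004 -1.   ] jaw 52.4 F [-1.2 -0.7 -3.9] w 0.02441197023397639
(0.46, -0.1, 0.0864) -> [ -1.2  -0.7 209.1]
```

```bash
python3 -m inch '{"offset":[[0,0,25],[0,0,60],[0,0,100],[0,0,140],[0,0,170],[0,0,188],[0,0,198],[0,0,203],[0,0,205],[0,0,205]],"yaw":[0,0,0,0,0,0,0,0,0,0]}'; python3 -m inch '{"offset":[[0,0,1],[0,0,2],[0,0,3],[0,0,3]],"yaw":[0,0,0,0]}'
```

```text
t: 13.75
eef_pos: [0.4603, -0.0987, 0.091]
ee_rot: [-1.01, -2.968, 0.011]
force: [-1.0, 0.8, -2.1]
grip_width: 0.0243
t: 14.15
eef_pos: [0.4603, -0.0988, 0.0882]
ee_rot: [-1.01, -2.968, 0.011]
force: [0.6, -0.4, -2.3]
grip_width: 0.0242
```

```bash
python3 -m inch '{"offset":[[0,0,1],[0,0,2],[0,0,2]],"yaw":[0,0,0]}'; python3 -m inch '{"offset":[[0,0,0.5],[0,0,1],[0,0,1]],"yaw":[0,0,0]}'
```

```text
t: 14.45
eef_pos: [0.4604, -0.099, 0.0865]
ee_rot: [-1.011, -2.969, 0.011]
force: [-1.3, -0.2, 2.6]
grip_width: 0.0244
t: 14.75
eef_pos: [0.4604, -0.0991, 0.0864]
ee_rot: [-1.011, -2.969, 0.012]
force: [-2.3, 0.2, 8.4]
grip_width: 0.0247
```

The mallet is on the bench, so I'll release it and rise straight up.

```bash
python3 -m inch '{"offset":[[0,0,0],[0,0,0],[0,0,0],[0,0,0],[0,0,0],[0,0,0],[0,0,0],[0,0,0]],"yaw":[0,0,0,0,0,0,0,0]}' 85; python3 -m inch '{"offset":[[0,0,-10],[0,0,-30],[0,0,-60],[0,0,-95],[0,0,-130],[0,0,-160],[0,0,-170],[0,0,-170],[0,0,-170]],"yaw":[0,0,0,0,0,0,0,0,0]}'
python3 - <<'E'
from h import *
off()
im,d=shot('side','s6'); cv2.imwrite('pics/c6.png',cv2.resize(im[80:330,200:500],None,fx=2,fy=2)[...,::-1])
E
```

```text
t: 15.55
eef_pos: [0.4604, -0.0991, 0.0864]
ee_rot: [-1.011, -2.969, 0.012]
force: [0.8, 0.4, 0.0]
grip_width: 0.0852
t: 16.45
eef_pos: [0.4608, -0.0978, 0.2555]
ee_rot: [-1.01, -2.967, 0.011]
force: [0.1, -0.6, 0.8]
grip_width: 0.0854
t 16.45 tcp [ 0.4608 -0.0978  0.2555] z [-0.009 -0.005 -1.   ] jaw 52.4 F [ 0.1 -0.6  0.8] w 0.08540961444028426
```

View pics/c6.png

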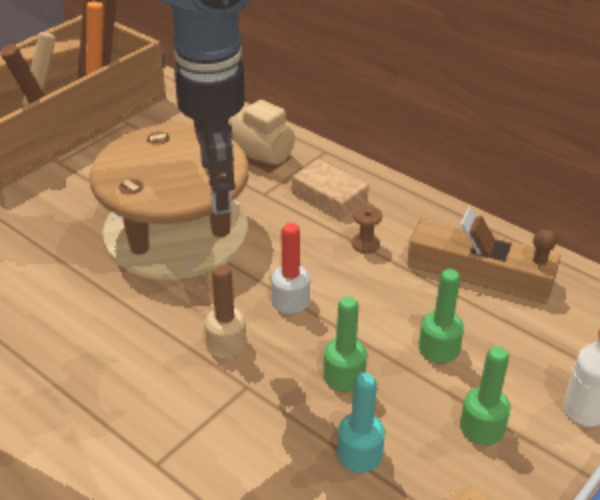

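The wooden mallet stands upright and released at crop (225,310). The gripper is clear above it, and the steel mallet at (290,270) is in its original place.

```bash
python3 -c "
from station import arm
print(arm.hand_in(), arm.sense()['t'])"
```

```text
the job is handed in; nothing more can be done
the job is handed in; nothing more can be done
```

The wedge is driven home with two taps, and the wooden mallet stands upright and released on the bench. I handed the job in at about 16.5 s of the 51 s allowed; hand-in gives no verdict.

- **First tap:** it drove the wedge part way. Arm position put the travel at about 8 mm and the depth image at about 5 mm. These disagree slightly, but both are well within the limits. I then lifted the mallet about 39 mm clear and held it there.
- **Second tap:** I pushed until the tool stopped moving (within 0.2 mm) while the force rose to 20 N. That put the mallet's underside at about 134 mm, the home height. The picture then showed the wedge level with the other two.
- **Last checks:** the final picture shows the mallet upright near (0.46, -0.10) with the gripper open above it. The force on the tool is near zero, and the steel and coloured mallets look to be where they were. I judged the mallets and the upright stance by eye and did not measure them again.

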